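Ease the sagging bolt and hold the drying-cupboard gate ajar

TASK

The bolt on the drying cupboard's mesh gate has sagged behind the bent-up edge of its keeper: with the fingers on its red knob, lift the bolt over that edge while pulling it back toward the hinges until it is quite clear of the keeper, then draw the gate ajar, about a hand's breadth (10 cm) at its free edge and never wide. The gate springs shut by itself, so finish still holding it, steady and ajar, by the bolt or the gate itself, so that I can feel whether the pots inside are dry. Do not prop it with anything or shift the pots, jars, palette and brush standing about.

Things in the scene. Friction and masses are not known exactly. Their poses are not given: they have to be found in the camera images.
- cupboard: Low plywood drying cupboard fixed to the bench, 280 deep x 440 wide x 262 high mm. Origin: centre of its underside. Its front (gate side) faces its own -x, the front plane (gate and posts) lies at x = -158; its own +y runs along the front from the keeper post to the hinges; z up. It stands at a different place and yaw each time; it does not move.
- gate_hinge (a joint): Opening angle of the gate in rad, 0 shut, up to 1.5. The gate (timber frame 318 wide, 245 high, 18 thick, with wire mesh) turns about the vertical line hinge_line, free edge moving out along the cupboard's -x (clockwise seen from above). Spring hinges shut it: about 0.5 N m when shut, 1.05 N m at 0.35 rad, so roughly 3 to 6 N at knob or edge. 10 cm at the free edge is 0.31 rad.
- bolt_lift (a joint): How far the bolt is lifted in its two worn, tall guides, in m: 0 sagging (where its weight, about 2 to 3.5 N, keeps it), 0.014 at most. When sagging, the notch worn in its underside hangs over the keeper's bent-up edge; it clears that edge from about 0.006 up.
- bolt_draw (a joint): How far the bolt is pulled back toward the hinges (cupboard +y at shut gate), in m: 0 fully shot, 0.050 fully back. Unlifted it stops after about 4 mm. The nose is out of the keeper from 0.037 up; until then the gate cannot open. Light guide friction (about 1 N) keeps it where it is left, but it falls if let go while lifted.
- bolt_knob (a point): Centre of the red ball knob, 20 mm in diameter, on a 10 mm stem 26 mm long standing out at right angles from the 14 mm bolt rod. With the bolt shot and gate shut it lies at cupboard x = -202, y = -50, z = 222 (44 mm out from the gate's face, 40 mm below the cupboard's top). The guides stand out only 25 mm from the face, so there is free room above and on both sides of the ball. The point has the gate's axes: y along the bolt toward the hinges, -x out from the gate.
- hinge_line (a point): Point on the gate's vertical hinge axis at the height of the bolt, in the plane of the gate's outer face: cupboard x = -158, y = 190, z = 222. It turns with the gate.
- gate_edge (a point): Outer top corner of the gate's free edge: 321 mm from the hinge line, height 249 mm.
- keeper_lip (a point): Middle of the top of the keeper's rusty bent-up edge (3 mm thick along the bolt, 26 mm wide), fixed to the post beside the gate's free edge: cupboard x = -171, y = -144.5, z = 220. The sagging bolt's underside is at z = 215. A torn corner stands up at its outer end to z = 232, 23 mm out from the front, and the keeper's strap lies behind it, away from the gate. The strap stands out 26 mm from the front and reaches from z = 210 to 252.
- gate: The gate itself with the bolt it carries; origin on the hinge axis at bench level; when shut its axes are the cupboard's.
- roof_bowl: Grey-green bowl, 110 across, 45 high, on the cupboard's top, toward the rear. Origin under its centre. Leave alone.
- glaze_jar: Small jar with blue cap, 48 across, 70 high, on the bench in front of the hinge end of the gate. Origin under its centre. Leave alone.
- bisque_cup: Cream cup, 72 across, 75 high, on the bench in front of the keeper post. Origin under its centre. Leave alone.
- mug: Cream mug with a handle, 84 across, 95 high, on the bench. Origin under its centre. Leave alone.
- palette: White palette with ten colour wells, 130 x 240 x 12. Origin under its centre. Leave alone.
- brush: Wooden brush 200 long, lying. Leave alone.
- underglaze: Green bottle with a yellow label and white cap, 52 across, 100 high. Origin under its centre. Leave alone.
- bolt: The galvanised bolt with its red knob, rod 14 mm in diameter and 266 long; origin on the rod's axis 30 mm from the knob's stem toward the hinges; axes of the gate.

How it is judged:
On the way, in this order (a step that is already met when the one before it is completed fails the run):
1. the fingers lift the bolt so that its notch clears the keeper's bent-up edge, the gate still shut (value of joint bolt_lift above 0.005 m and value of joint gate_hinge below 0.05 rad and contact force between the fingers and bolt above 0.2 N), for 0.05 s.
2. the bolt is pulled back clear of the keeper (value of joint bolt_draw above 0.037 m), for 0.05 s.
At the end, for the whole second after the job is handed in: The gripper's fingers bear on the gate or its bolt (over 1 N) and hold the gate still (under 0.06 rad/s) and ajar between 0.18 and 0.55 rad (about 6 to 17 cm at its free edge), the bolt still drawn (over 30 mm), no other thing touching the gate, and every bystander within 2 cm of where it stood (value of joint gate_hinge between 0.18 and 0.55 rad and velocity of joint gate_hinge between -0.06 and 0.06 rad/s and contact force between the fingers and gate above 1 N and contact force between gate and glaze_jar below 0.3 N and contact force between gate and bisque_cup below 0.3 N and contact force between gate and mug below 0.3 N and contact force between gate and palette below 0.3 N and contact force between gate and brush below 0.3 N and contact force between gate and underglaze below 0.3 N and contact force between gate and roof_bowl below 0.3 N and value of joint bolt_draw above 0.03 m and distance of each of roof_bowl, glaze_jar, bisque_cup, mug, palette, brush, underglaze from where it was at the start of the episode below 0.02 m); the arm keeps its last pose, push and grip.
It fails at once if the gate is thrown wide open (over 0.8 rad) (value of joint gate_hinge above 0.8 rad).
It fails at once if a bystander is shifted by more than 2 cm (distance of any of roof_bowl, glaze_jar, bisque_cup, mug, palette, brush, underglaze from where it was at the start of the episode above 0.02 m).
It also fails if it takes over 32 s, if anything falls off the work surface, if the arm or the gripper's body presses on something with over 40 N, if the wrist force passes 120 N, or if a joint passes its speed limit or range.

ROBOT

A 6-joint arm with a two-finger parallel gripper is mounted at the origin on the work surface. World frame = base frame: x ahead of the robot, y to its left, z up, the work surface at z = 0. Lengths are in m, angles in rad, forces in N, time in s.
With the tool pointing down it reaches from about 0.425 to 0.95 m from the base axis. Payload 3.5 kg.
Tool frame: the origin (TCP) lies at the very end of the fingers, on their centre line; the grasp point (between the pads) lies manip.grasp_offset behind it (manip.grasp_offset is the distance from the TCP to the grasp point, in m); z points along the fingers, y is the line along which they close (so a half turn about z gives the same grasp; the last joint's range is limited). The gripper opens to 85 mm and grips with 20 to 120 N. Pads are 22 mm wide; open, the fingers measure 114 mm over their backs; the gripper's body (76 mm by 85 mm) begins 54 mm behind the grasp point. The pads swing forward as they close: fully open they stand 13 mm farther back than shut.
Start: joints at [1.148, 0.286, 1.577, -0, 1.279, -0.15], TCP at [0.182, 0.65, 0.231] pointing down, gripper open.
Joint ranges: [-2.77, 2.77], [-0.9, 2.22], [0.21, 2.48], [-1.53, 4.67], [0.24, 2.81], [-2.84, 2.84]. Speed limits (rad/s): [2.79, 2.79, 3.14, 3.14, 3.14, 3.14].

INTERFACE

Orientations are given as a unit quaternion [x, y, z, w].
In Python, from bench import manip, grab_frame, camera_info gives the robot as it stands. Calls block until the motion is done:
- manip.move_pose(position, orientation): joint-space move of the TCP to a pose.
- manip.movel(position, frame=None, v=0.15, until_force=None): straight line of the TCP; frame=None keeps the orientation; v is the mean speed in m/s. With until_force (N) it stops when the force on the tool has changed by that much, and returns True; else False.
- manip.movej(angles): joint-space move.
- manip.gripper_to(opening, force=None): finger opening in m; force is the grip in N (None keeps the last); returns when the fingers have stopped.
- manip.wait(seconds).
- manip.solve_ik(position, orientation): joint angles nearest the present ones, or None.
- grab_frame(name): name is "side" or "top" or "wrist"; returns (picture, depth): 420x560x3 uint8, red, green, blue; 420x560 float32, m along the optical axis (not along the pixel's ray), 0 where there is no reading.
- camera_info(name): a dict with "intrinsics" (3x3 intrinsics, pixels), "k1" (the pictures are not rectified: a ray, as slopes to the right and down, at radius r is drawn at 1 + k1 r^2 times it, then the intrinsics apply), "rvec" (rotation vector, rad) and "tvec" (3), from world to camera coordinates, as OpenCV has them. Camera axes: x right, y down, z forward; pixel columns grow to the right and rows downward; lengths in m; the calibration is good to about 2 mm. A picture is of the moment at which its call begins: read the wrist's pose just before it. camera_info takes no time and is no camera call; for the wrist camera it gives the pose at the moment of the call.
A pose or a line that the arm cannot do raises manip.MotionError and nothing moves.
- manip.close_job(): hands the job in; it is judged then, once.
Readings, each from a call of its own:
- manip.current_time(): time.
- manip.current_joints(): joint angles.
- manip.current_joint_vel(): joint speeds.
- manip.current_joint_efforts(): joint torques, N m.
- manip.current_tcp_pos(): TCP position.
- manip.current_eef_rot(): TCP orientation.
- manip.current_contact_force(): force on the tool from outside, world axes, zero at the start.
- manip.current_torque(): the same for the moment, N m.
- manip.current_grip_width(): finger opening in m.
- manip.current_finger_force(): force on a finger pad.
Only numpy, scipy, OpenCV 4.12 (cv2) and the standard library are available. Lean on these libraries where they do the work, as an engineer would, in place of code of your own. Each camera call takes 0.05 s, during which the arm holds its last target. There are 200 camera calls.

## Working session

There is one attempt and no reset: what is moved stays moved. The work goes in short steps, each a Python script; the robot and the scene stay as the last script left them, time stands still between calls to the robot, and variables do not carry over. Pictures are saved under pics/ and viewed, at most 10 in all, crops included, and the job is handed in when it is done.

```bash
ls; mkdir -p pics; python3 - <<'E'
from bench import manip, grab_frame, camera_info
import cv2, numpy as np
for n in ("side","top"):
    p,d=grab_frame(n); np.savez(f"pics/{n}0.npz",p=p,d=d); cv2.imwrite(f"pics/{n}0.png",p[:,:,::-1])
    c=camera_info(n); print(n,c)
print(manip.current_time(), manip.grasp_offset, manip.current_eef_rot(), manip.current_grip_width())
E
```

```text
pics
side {'intrinsics': array([[394.48390094,   0.        , 282.53243842],
       [  0.        , 394.48390094, 208.50333977],
       [  0.        ,   0.        ,   1.        ]]), 'k1': 0.021423595128526745, 'rvec': array([ 0.24884572, -2.8493026 ,  1.14025426]), 'tvec': array([0.57472083, 0.11273649, 1.11381431])}
top {'intrinsics': array([[476.85900359,   0.        , 277.52736066],
       [  0.        , 476.85900359, 209.21772945],
       [  0.        ,   0.        ,   1.        ]]), 'k1': -0.14475792205649748, 'rvec': array([ 2.14306269, -2.1896724 ,  0.05853891]), 'tvec': array([0.14721534, 0.58778438, 1.28513808])}
0.1 0.0187 [ 1.35993486e-01  9.90709166e-01 -1.01512666e-03 -3.00989721e-04] 0.08530040929131039
```

View pics/side0.png

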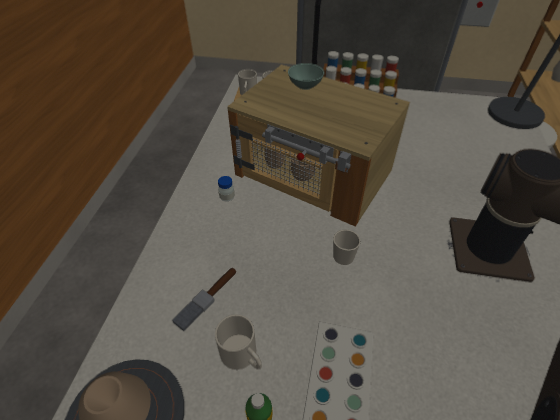

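View pics/top0.png

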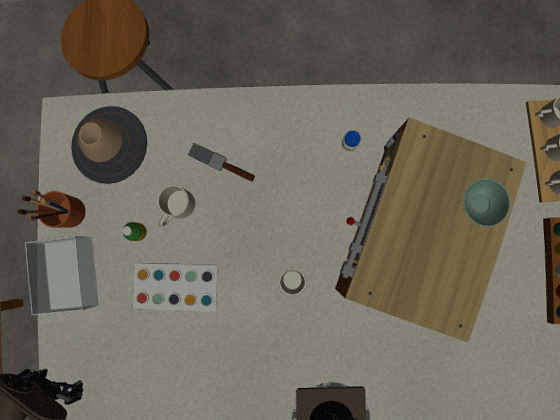

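Side: red knob at about (300,156), with keeper at (345,160), jar (226,187) and cup (345,247). Top: knob (350,221), roof corners (409,119), (525,161), (468,341); the cup is at (292,281) and the jar at (352,140).

```bash
cat > h.py <<'E'
import numpy as np, cv2
from scipy.spatial.transform import Rotation as R
from bench import manip, grab_frame, camera_info
def cam(c): return R.from_rotvec(c["rvec"]).as_matrix(), np.array(c["tvec"])
def rays(c,uv):
    k=np.array([c["k1"],0,0,0,0.]); 
    return cv2.undistortPoints(np.array(uv,float).reshape(-1,1,2),c["intrinsics"],k)[:,0]
def deproj(c,uv,z):
    M,t=cam(c); s=rays(c,uv); z=np.atleast_1d(z)[:,None]
    return (np.hstack([s,np.ones((len(s),1))])*z-t)@M
def tri(cs,uvs):
    A=[];b=[]
    for c,uv in zip(cs,uvs):
        M,t=cam(c); d=M.T@np.append(rays(c,[uv])[0],1); d/=np.linalg.norm(d); o=-M.T@t
        P=np.eye(3)-np.outer(d,d); A.append(P); b.append(P@o)
    x=np.linalg.lstsq(np.vstack(A),np.hstack(b),rcond=None)[0]
    return x,[np.linalg.norm(P@x-q) for P,q in zip(A,b)]
def red(p):
    h=cv2.cvtColor(p,cv2.COLOR_RGB2HSV); m=((h[...,0]<6)|(h[...,0]>174))&(h[...,1]>170)&(h[...,2]>70)
    n,l,s,ce=cv2.connectedComponentsWithStats(m.astype(np.uint8)); return [(s[i,4],ce[i].round(1)) for i in range(1,n) if s[i,4]>12]
E
python3 - <<'E'
from h import *
C={n:camera_info(n) for n in("side","top")}
D={n:np.load(f"pics/{n}0.npz") for n in C}
for n in C: print(n,red(D[n]["p"]))
v,u=np.mgrid[0:420,0:560]; uv=np.c_[u.ravel(),v.ravel()]
d=D["top"]["d"]; P=deproj(C["top"],uv,d.ravel())
ok=(d.ravel()>0)&(abs(P[:,2]-.262)<.008)&(u.ravel()>340)&(u.ravel()<528)&(v.ravel()>110)
m=ok.reshape(420,560).astype(np.uint8); m=cv2.morphologyEx(m,cv2.MORPH_OPEN,np.ones((9,9)))
q=P[m.ravel()>0]; r=cv2.minAreaRect(q[:,:2].astype(np.float32)); print("roof",len(q),q[:,2].mean(),r,cv2.boxPoints(r))
for nm,px in dict(knob=(350,221),cup=(292,281),jar=(352,140),mug=(175,203),tool=(330,395)).items():
    print(nm,deproj(C["top"],[px],d[px[1],px[0]])[0].round(3))
E
```

```text
side [(np.int32(19), array([301., 155.])), (np.int32(87), array([325.3, 372.9]))]
top [(np.int32(30), array([350.5, 221.2])), (np.int32(53), array([174.3, 275.3])), (np.int32(56), array([141.8, 297.6]))]
roof 22294 0.26126545042722593 ((0.5198550224304199, -0.23780086636543274), (0.30196842551231384, 0.44225603342056274), 68.45282745361328) [[ 0.2587289  -0.29702055]
 [ 0.6700781  -0.45944667]
 [ 0.7809812  -0.17858118]
 [ 0.36963195 -0.01615506]]
knob [ 0.543 -0.038  0.23 ]
cup [0.392 0.099 0.005]
jar [ 0.77  -0.072  0.067]
mug [0.617 0.426 0.001]
tool [0.076 0.001 0.012]
```

```bash
cat >> h.py <<'E'
YAW=-0.3762                    # heading of cupboard +y (keeper -> hinges)
yc=np.array([np.cos(YAW),np.sin(YAW),0]); xc=np.array([np.sin(YAW),-np.cos(YAW),0])*1.0
xc=np.cross(yc,[0,0,1.])
def quat(yaw,s=1):             # tool down, closing along heading yaw
    y=s*np.array([np.cos(yaw),np.sin(yaw),0]); z=np.array([0,0,-1.])
    return R.from_matrix(np.c_[np.cross(y,z),y,z]).as_quat()
E
python3 - <<'E'
from h import *
C=[camera_info(n) for n in("top","side")]
k,e=tri(C,[(350.5,221.2),(301,155)]); print("knob",k,e)
o=np.array([.5199,-.2378,0])+.009*xc; kp=o-.202*xc-.05*yc+[0,0,.222]; print("from roof",kp,"xc",xc)
for s in(1,-1): print(s,[manip.solve_ik(k+[0,0,.1],quat(YAW+a,s)) for a in(0,-.4)])
E
```

```text
knob [ 0.54201931 -0.03951391  0.22775111] [np.float64(0.0005427009053391165), np.float64(0.0005427009053394451)]
from roof [ 0.54430268 -0.03992754  0.222     ] xc [-0.36738887 -0.93006743  0.        ]
1 [array([-2.59519120e-01, -6.57410774e-02,  1.78541836e+00, -4.44089210e-16,
        1.42191537e+00,  1.16680880e-01]), array([-2.59519120e-01, -6.57410774e-02,  1.78541836e+00, -4.44089210e-16,
        1.42191537e+00,  5.16680880e-01])]
-1 [None, array([-2.59519120e-01, -6.57410774e-02,  1.78541836e+00, -4.44089210e-16,
        1.42191537e+00, -2.62491177e+00])]
```

```bash
python3 - <<'E'
from h import *
p=manip.current_tcp_pos(); 
k=np.array([.5432,-.0397,.224]); q=quat(YAW)
# hover outward a bit for a view
manip.move_pose(k+[0,0,.13],q)
manip.gripper_to(.055,40)
print(manip.current_time(),manip.current_tcp_pos())
c=camera_info("wrist"); p,d=grab_frame("wrist"); np.savez("pics/w1.npz",p=p,d=d); cv2.imwrite("pics/w1.png",p[:,:,::-1])
r=red(p); print(r)
import json; json.dump({a:np.array(b).tolist() for a,b in c.items()},open("pics/w1.json","w"))
for a,uv in r:
    i=uv.astype(int); print(uv,deproj(c,[uv],d[i[1],i[0]]), tri([c,camera_info("top")],[uv,(350.5,221.2)]), tri([c,camera_info("side")],[uv,(301,155)]))
E
```

```text
3.2833 [ 0.54321514 -0.0395409   0.35396088]
[(np.int32(246), array([277.6, 197.2]))]
[277.6 197.2] [[ 0.54394938 -0.03777715  0.2326431 ]] (array([ 0.54288055, -0.04011008,  0.22357347]), [np.float64(0.00014464644703149666), np.float64(0.00014464644703137176)]) (array([ 0.54243392, -0.03946181,  0.22744585]), [np.float64(0.00098276433058628), np.float64(0.0009827643305858561)])
```

View pics/w1.png

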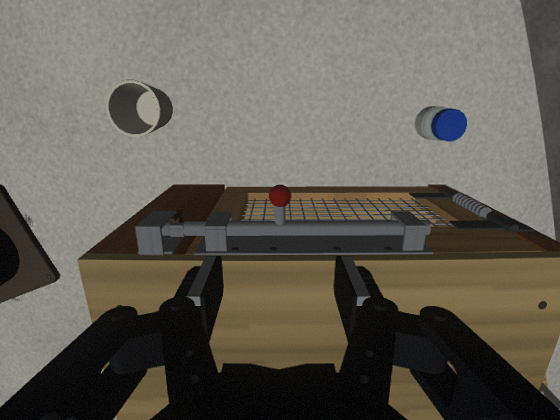

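The wrist view shows the knob at (278,197), centred between the fingers. The bolt lies level in the picture, so the yaw is right, and there is free room on both sides. Descend, grip and lift.

```bash
python3 - <<'E'
from h import *
k=np.array([.5430,-.0400,.2230])
g=lambda:(round(manip.current_time(),2),np.round(manip.current_tcp_pos(),4),round(manip.current_grip_width(),4),np.round(manip.current_contact_force(),1),round(float(np.max(manip.current_finger_force())),1))
q=k-[0,0,manip.grasp_offset]
manip.movel(q+[0,0,.05])
print("hit",manip.movel(q,v=.08,until_force=12),g())
manip.gripper_to(.0,50); print(g())
for dz in(.005,.010):
    manip.movel(q+[0,0,dz],v=.03); print(g())
p,d=grab_frame("wrist"); cv2.imwrite("pics/w2.png",p[:,:,::-1])
E
```

```text
hit False (4.92, array([ 0.5432, -0.0401,  0.2045]), 0.0551, array([ 0. , -0.6, -0.6]), 0.0)
(5.37, array([ 0.5434, -0.0401,  0.2051]), 0.0169, array([-0.6,  0.9,  2.1]), 48.7)
(5.68, array([ 0.5432, -0.0402,  0.209 ]), 0.0166, array([ 3.2, -1. , -2.3]), 48.9)
(6.0, array([ 0.5432, -0.0402,  0.2143]), 0.0166, array([ 4. , -1.9, -3. ]), 48.9)
```

View pics/w2.png

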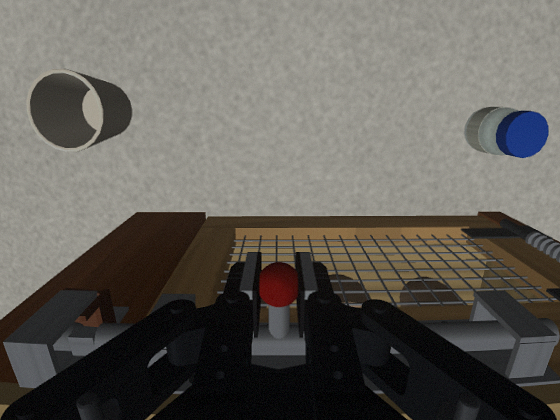

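The ball is held between the pads at (278,285) and the wrist feels the bolt's weight (−3 N), so draw it back.

```bash
python3 - <<'E'
from h import *
g=lambda:(round(manip.current_time(),2),np.round(manip.current_tcp_pos(),4),round(manip.current_grip_width(),4),np.round(manip.current_contact_force(),1),round(float(np.max(manip.current_finger_force())),1))
p0=np.array([.5430,-.0400,.2143])
for s in(.010,.025,.045):
    h=manip.movel(p0+s*yc,v=.05,until_force=15); print(s,h,g())
    if h: break
p,d=grab_frame("wrist"); cv2.imwrite("pics/w3.png",p[:,:,::-1])
E
```

```text
0.01 False (6.4, array([ 0.5522, -0.0436,  0.2137]), 0.0168, array([ 0.4, -1.1, -3.4]), 49.0)
0.025 False (6.85, array([ 0.5668, -0.0494,  0.2144]), 0.0168, array([-0.3,  0.2, -3.7]), 49.0)
0.045 False (7.4, array([ 0.5854, -0.0567,  0.2144]), 0.0171, array([ 0.3,  0.8, -4.4]), 49.0)
```

View pics/w3.png

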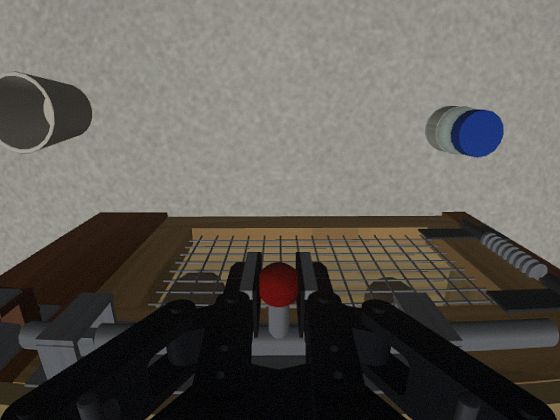

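The nose at (25,335) is clear of the keeper's lip. Swing the gate on its arc about the hinge, turning the tool with it.

```bash
python3 - <<'E'
from h import *
g=lambda:(round(manip.current_time(),2),np.round(manip.current_tcp_pos(),4),round(manip.current_grip_width(),4),np.round(manip.current_contact_force(),1),round(float(np.max(manip.current_finger_force())),1))
k0=np.array([.5430,-.0400,.2143]); h=k0+.044*xc+.240*yc; p=k0+.045*yc
for th in np.arange(.04,.35,.05):
    hit=manip.movel(h+R.from_rotvec([0,0,-th]).apply(p-h),quat(YAW-th),v=.05,until_force=25); print(round(th,2),hit,g())
    if hit: break
q,d=grab_frame("wrist"); cv2.imwrite("pics/w4.png",q[:,:,::-1])
q,d=grab_frame("top"); cv2.imwrite("pics/t4.png",q[:,:,::-1]); 
E
```

```text
0.04 False (7.76, array([ 0.5892, -0.0508,  0.2143]), 0.017, array([-0.3, -1.8, -3. ]), 49.0)
0.09 False (8.11, array([ 0.5953, -0.0427,  0.2142]), 0.0171, array([-0.7, -3.4, -3.2]), 49.0)
0.14 False (8.46, array([ 0.6018, -0.035 ,  0.2142]), 0.017, array([-1.6, -3.3, -2.7]), 49.0)
0.19 False (8.81, array([ 0.6087, -0.0277,  0.2141]), 0.0168, array([-3.3, -3.1, -3.5]), 49.0)
0.24 False (9.16, array([ 0.6159, -0.0207,  0.2141]), 0.0169, array([-2.6, -3.6, -2.9]), 49.0)
0.29 False (9.51, array([ 0.6235, -0.0142,  0.2141]), 0.0171, array([-2.4, -3.6, -2.9]), 49.0)
0.34 False (9.86, array([ 0.6314, -0.0081,  0.2141]), 0.017, array([-2.7, -3.8, -3. ]), 49.0)
```

View pics/w4.png

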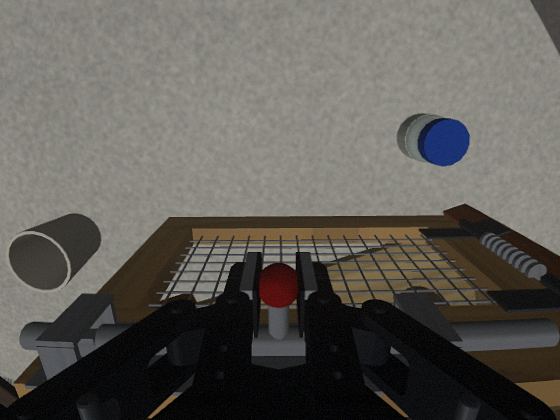

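View pics/t4.png

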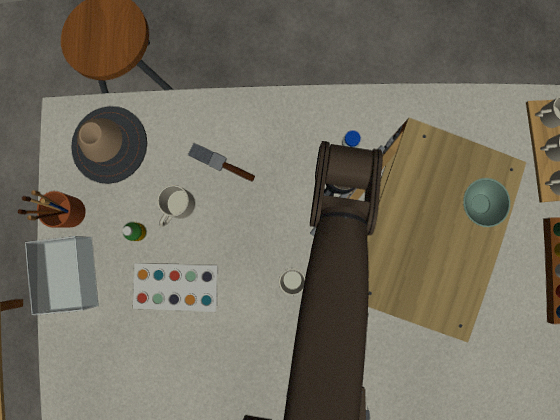

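The wrist view shows the ball still gripped at (278,285) and the gate swung out with the tool, about 0.34 rad. The top view shows the jar (352,138), cup (291,281) and bowl (487,203) where they stood.

```bash
python3 - <<'E'
from h import *
manip.wait(.5); print(manip.current_time(),manip.current_tcp_pos(),manip.current_contact_force(),manip.current_finger_force())
print(manip.close_job())
E
```

```text
10.4583 [ 0.63124969 -0.008281    0.21414904] [-3.26123508 -4.03287359 -2.92154517] 48.954198360443115
the job is handed in; nothing more can be done
None
```

The bolt was lifted over the keeper's edge and drawn back about 45 mm, and I handed the job in at about 10.5 s with the gripper still holding the knob and the gate steady about 0.34 rad (10–11 cm) ajar; the last top view showed no sign that any of the things standing about had moved.

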